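# Stand up the fallen sipper cup and lock its lid

### The arm

A 7-joint arm with a two-finger parallel gripper is mounted at the origin on the work surface. World frame = base frame: x ahead of the robot, y to its left, z up, the work surface at z = 0. Lengths are in m, angles in rad, forces in N, time in s.
With the tool pointing down it reaches from about 0.4 to 0.85 m from the base axis. Payload 4.4 kg.
Tool frame: the origin (TCP) lies between the finger pads; the fingertips stand 19 mm ahead of it and the grasp point (between the pads) is the TCP; z points along the fingers, y is the line along which they close (so a half turn about z gives the same grasp; the last joint's range is limited). The gripper opens to 94 mm and grips with 3 to 60 N. Pads are 16 mm wide; open, the fingers measure 119 mm over their backs; the gripper's body (75 mm by 177 mm) begins 78 mm behind the grasp point.
Start: joints at [-1.408, 0.628, 0.038, 1.517, -0.027, 0.996, -0.02], TCP at [0.147, 0.633, 0.203] pointing down, gripper open.
Joint ranges: [-3.06, 3.06], [-0.37, 2.12], [-1.25, 1.32], [0.18, 2.47], [-1.1, 4.24], [0.23, 1.98], [-2.94, 2.94]. Speed limits (rad/s): [2.57, 2.57, 3.14, 3.14, 3.14, 3.14, 3.14].

### API

Orientations are given as a unit quaternion [x, y, z, w].
In Python, from workcell import manip, read_camera, get_calibration, ticket gives the robot as it stands.
- The arm moves only by the shell command python3 -m handwheel 'ROWS'. ROWS is JSON, a list of rows, each a list of 3 entries, a list of its own where there are three numbers: the turn, a rotation vector about the tool's x, y, z in units of 5 degrees (1.0 is 5 degrees), then the shift along the tool's x, y, z in units of 40 mm (1.0 is 40 mm), then the opening, from 0 (shut) to 1 (fully open). In form: [[[wx, wy, wz], [dx, dy, dz], gripper], ...]. A call has exactly 8 rows; each row is the pose to reach, as a shift and turn from the pose commanded when the call began, along the tool's axes at that moment; what a row does not reach only later rows make up. A row lasts 1/10 s, in which the tool goes at most 50 mm and 8.59 degrees, less where a joint would pass 70% of its speed; a pose out of reach is approached as far as the arm can. A call with a gripper value outside its range is refused whole. The fingers move at their own pace and stop on an object; the grip force is fixed at half the most. Time passes only in rows, so rows that repeat a pose let the fingers close, or fill a call up. It gives the time, the measured TCP pose, the force, the opening and the grip force at its end, in the units of the state.
- manip.get_state(): the state, without advancing time (a new reading comes with each control period).
- read_camera(name): name is "scene" or "side" or "wrist"; returns (picture, depth): 400x640x3 uint8, red, green, blue; 400x640 float32, m along the optical axis (not along the pixel's ray), 0 where there is no reading.
- get_calibration(name): a dict with "mtx" (3x3 intrinsics, pixels), "eye" and "rotation" of the camera in the world. Camera axes: x right, y down, z forward; pixel columns grow to the right and rows downward; lengths in m; the calibration is good to about 2 mm. A picture is of the moment at which its call begins: read the wrist's pose just before it. get_calibration takes no time and is no camera call; for the wrist camera it gives the pose at the moment of the call.
- ticket.finish_job(): hands the job in; it is judged then, once.
The state is a dict: "time_s": time; "q": joint angles; "joint_vel": joint speeds; "joint_efforts": joint torques, N m; "tool_pos": TCP position; "orientation": TCP orientation; "ft_force": force on the tool from outside, world axes, zero at the start; "ft_torque": the same for the moment, N m; "grip_width": finger opening in m; "grip_force": force on a finger pad.
Only numpy, scipy, OpenCV 4.12 (cv2) and the standard library are available. Lean on these libraries where they do the work, as an engineer would, in place of code of your own. Each camera call takes 0.05 s, during which the arm holds its last target. There are 200 camera calls.

### The job

The orange sipper cup has toppled over on the teak tray and the lock on its lid is open. Stand the cup upright on the tray and lock the lid for the school bag: the small white slide in the slot on top must be pressed down against its spring and, while held down, pushed all the way across to the other end of the slot, then let spring back up flush. Set the cup down and press gently, and do not knock over or shift the other lunch things on the tray.

Things in the scene. Friction and masses are not known exactly. Their poses are not given: they have to be found in the camera images.
- cup_center (a point): centre of the orange soft-square sipper cup, 104 mm tall to the lid's flat top, about 0.42 kg, on its axis, 52 mm from foot and lid top. Its z points from foot to lid, its y is the way the lock slides shut, its x points to the half of the lid with the folded spout cover. It starts lying flat on its -x side (it does not roll), z level and within 0.55 rad of the robot's left (+y)
- cup: the same cup, its origin in the middle of the underside of its black rubber foot (lowest 10 mm), axes as the cup's. Foot, body and dark orange lid (top 24 mm) are all 62 x 62 mm across, with flat sides and rounded body edges
- slot (a point): middle of the lock's slot, level with the lid's top, axes as the cup's; 11 mm off the cup's axis on its -x side. The slot is 22 mm wide (x), 38 mm long (y) and 16 mm deep. The white spout cover (18 x 40 mm along x, y) stands 4 mm proud of the lid, its centre 29 mm away in +x
- thumb_top (a point): centre of the top of the white ribbed lock slide (20 mm along the cup's x, 22 mm along y), which lies flush with the lid's top in its slot; axes as the cup's: z points out of the lid, +y is the way to lock. It is plain and flat, so a fingertip pressing on it drags it by friction. The point moves with the slide
- lock (a joint): position of the lock slide along its slot: 0 = open (red shows beside it), 0.014 m = locked, at its end stop (green shows). It moves with about 1 N, but a pawl holds it at either end: it moves only while pressed down by more than 2.5 mm, and the pawl catches again from 0.013 m on
- thumb (a joint): how far the lock slide is pressed down into the slot: 0 = flush, 0.0035 m = fully down on its stop. Sprung: 1.5 N to start, 5 N fully down; springs back up when let go at either end
- tray: fixed teak pull-out tray, origin under its middle; its floor's upper face is 20 mm above the origin, 568 x 888 mm (x, y) inside a rim 28 mm higher. x points away from the robot; beyond x = 0.82 m the tray lies beneath the quartz counter (slab 110 to 140 mm above the work surface)
- flask: aluminium flask bottle standing upright, 68 mm diameter, 225 mm tall with its black cap; origin under its centre. Leave alone
- katori: yellow ceramic bowl, 86 mm rim, 42 mm high; origin under its centre. Leave alone
- dabba: round steel lunch tin, 87 mm diameter, 52 mm high; origin under its centre. Leave alone
- jar: amber pickle jar with red cap, 60 mm diameter, 85 mm high; origin under its centre. Leave alone
- bento: pink closed bento box, 176 (its x) x 130 x 60 mm high; origin under its centre. Leave alone
- fork1: stainless steel fork, 184 mm long along its x, 4 mm thick, lying in a white open cutlery caddy (215 x 85 x 16 mm); origin under it. Leave alone
- fork2: the other fork, the same, in the same caddy. Leave alone

How it is judged:
By the outcome, as a careful person would: the job done as asked, in the order asked, and still so for the second after the job is handed in, with the robot touching nothing.
It also fails if it takes over 64 s, if anything falls off the work surface, if the arm or the gripper's body presses on something with over 40 N, if the wrist force passes 120 N, or if a joint passes its speed limit or range.

## Working session

There is one attempt and no reset: what is moved stays moved. The work goes in short steps, Python scripts to look and compute and a shell command to move; the robot and the scene stay as the last step left them, time stands still between calls to the robot, and variables do not carry over. Pictures are saved under pics/ and viewed, at most 10 in all, crops included, and the job is handed in when it is done.

```bash
mkdir -p pics; ls; cat > h.py <<'E'
import numpy as np,cv2
from workcell import manip,read_camera,get_calibration,ticket
from scipy.spatial.transform import Rotation as R
def cam(n):
    c=get_calibration(n);p,d=read_camera(n);return p,d,c
def rot(c):
    r=np.array(c["rotation"]);return r if r.shape==(3,3) else R.from_quat(r).as_matrix()
def cloud(d,c):
    v,u=np.mgrid[0:d.shape[0],0:d.shape[1]];K=np.array(c["mtx"])
    P=np.stack([(u-K[0,2])/K[0,0]*d,(v-K[1,2])/K[1,1]*d,d],-1)
    return P@rot(c).T+np.array(c["eye"])
E
python3 - <<'E'
from h import *
for n in("scene","side"):
    p,d,c=cam(n);cv2.imwrite(f"pics/{n}0.png",p[...,::-1]);print(n,c["eye"],rot(c).round(3).tolist(),np.array(c["mtx"])[0])
    W=cloud(d,c);h=cv2.cvtColor(p,cv2.COLOR_RGB2HSV)
    m=(h[...,0]>5)&(h[...,0]<18)&(h[...,1]>190)&(d>0)
    print(m.sum(),np.percentile(W[m],[2,50,98],axis=0).round(3) if m.any() else'')
E
```

```text
pics
scene [1.1913165  0.19124878 0.89375025] [[-0.318, 0.754, -0.575], [0.948, 0.261, -0.182], [0.013, -0.603, -0.798]] [389.96814789   0.         315.92021238]
2840 [[ 0.44  -0.734  0.018]
 [ 0.989 -0.365  0.196]
 [ 1.101 -0.023  0.234]]
side [ 0.20787885 -0.833125    0.9470955 ] [[0.908, -0.282, 0.309], [-0.418, -0.634, 0.65], [0.013, -0.72, -0.694]] [509.70906178   0.         312.26766494]
2604 [[ 0.43  -0.494  0.029]
 [ 0.979 -0.38   0.204]
 [ 1.083 -0.03   0.234]]
```

View pics/scene0.png

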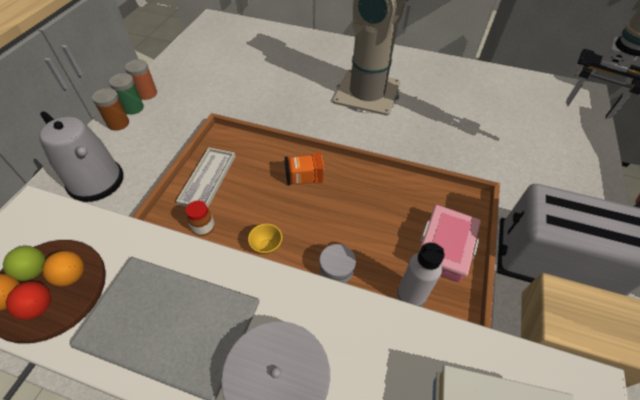

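View pics/side0.png

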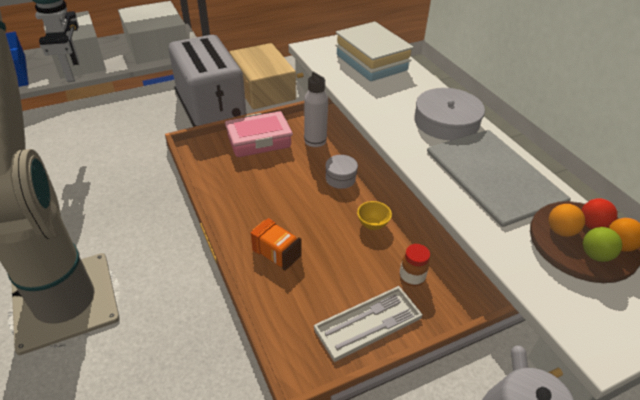

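The scene picture shows the cup lying at about (305,169) with its black foot at (288,170) and its lid to the right. In the side picture it is at (277,243). The area around it is clear.

```bash
python3 - <<'E'
from h import *
for n,(x0,x1,y0,y1) in dict(scene=(275,335,145,195),side=(240,312,212,275)).items():
    p,d,c=cam(n);W=cloud(d,c);h=cv2.cvtColor(p,cv2.COLOR_RGB2HSV)
    box=np.zeros(d.shape,bool);box[y0:y1,x0:x1]=1
    fl=box&(d>0);z=W[...,2];floor=np.percentile(z[fl],10)
    m=fl&(z>floor+.055)&(z<floor+.069)
    P=W[m];print(n,"floor",floor.round(4),"n",m.sum(),"top z",np.median(P[:,2]).round(4))
    r=cv2.minAreaRect(P[:,:2].astype(np.float32)*1000);print(r,cv2.boxPoints(r).round(0).tolist())
    q=(P[:,:2].mean(0),np.cov(P[:,:2].T));print(q[0].round(4))
    hm=m&(h[...,0]<20)&(h[...,1]>150)
    dk=fl&(h[...,2]<60)&(z>floor+.02);print("foot",W[dk].mean(0).round(3),"orange top",W[hm].mean(0).round(3))
    cv2.imwrite(f"pics/{n}1.png",cv2.resize(p[y0-20:y1+20,x0-20:x1+20,::-1],None,fx=4,fy=4,interpolation=cv2.INTER_CUBIC)) 
E
```

```text
scene floor 0.0168 n 630 top z 0.0797
((480.519287109375, -73.07304382324219), (65.90230560302734, 108.3226089477539), 27.90349006652832) [[426.0, -41.0], [477.0, -136.0], [535.0, -106.0], [484.0, -10.0]]
[ 0.4835 -0.0715]
foot [ 0.514 -0.111  0.071] orange top [ 0.481 -0.066  0.079]
side floor 0.018 n 977 top z 0.0812
((476.328125, -74.84673309326172), (65.69979858398438, 110.45311737060547), 27.07716178894043) [[422.0, -41.0], [472.0, -139.0], [531.0, -109.0], [480.0, -11.0]]
[ 0.4737 -0.0796]
foot [ 0.494 -0.125  0.064] orange top [ 0.471 -0.075  0.081]
```

View pics/scene1.png

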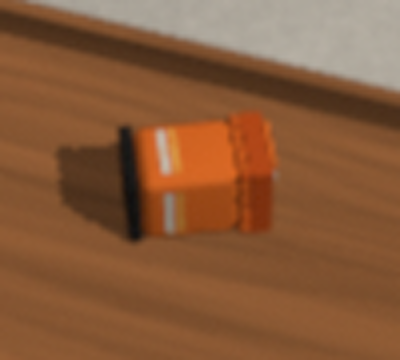

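The two views agree. The floor is at z≈0.019, the cup centre is at about (0.478,-0.074,0.050), and its z is about 27.5° from +y toward -x. The clear picture shows the lid at the right-hand (+y) end. I'll grasp with the tool leaning 45° and stand the cup up with a 90° turn, which leaves the tool leaning 45° the other way.

```bash
cat >> h.py <<'E'
th=np.radians(27.5)
ZC=np.array([-np.sin(th),np.cos(th),0]);UP=np.array([0,0,1.]);YC=np.cross(ZC,UP)
def tool(y,z):
    z=z/np.linalg.norm(z);return np.stack([np.cross(y,z),y,z],1)
def rel(pos,Rt,label=""):
    s=manip.get_state();R0=R.from_quat(s["orientation"]).as_matrix()
    w=R.from_matrix(R0.T@Rt).as_rotvec();d=R0.T@(np.array(pos)-s["tool_pos"])
    print(label,"turn",(np.degrees(w)/5).round(2),"shift",(d/.04).round(3))
E
python3 - <<'E'
from h import *
s=manip.get_state();print(s["tool_pos"],R.from_quat(s["orientation"]).as_matrix().round(3).tolist(),s["ft_force"])
C=np.array([.478,-.074,.050])
for sg in(1,-1):
    z1=-UP-ZC; Rt=tool(sg*YC,z1); rel(C-z1/np.sqrt(2)*.12,Rt,f"pre {sg}")
    rel(C+[0,0,.15],tool(sg*YC,-UP),f"above {sg}")
for n in("scene",):
    p,d,c=cam(n);W=cloud(d,c)
    for nm,(u,v) in dict(flask=(431,252),bento=(450,240),dabba=(338,257),katori=(265,236),jar=(197,210)).items(): print(nm,W[v,u].round(3))
E
```

```text
[0.14730999 0.63268532 0.20280549] [[-0.974, 0.227, -0.0], [0.227, 0.974, -0.001], [0.0, -0.001, -1.0]] [ 0.27634986  0.41557079 -0.95650477]
pre 1 turn [ 3.86 -8.42  9.36] shift [-10.678 -13.719   1.715]
above 1 turn [-0.01  0.01  9.88] shift [-12.059 -15.332   0.088]
pre -1 turn [ 10.14   4.65 -24.49] shift [-10.678 -13.719   1.715]
above -1 turn [-1.000e-02 -2.000e-02 -2.612e+01] shift [-12.059 -15.332   0.088]
flask [0.751 0.292 0.227]
bento [0.605 0.353 0.08 ]
dabba [0.735 0.105 0.072]
katori [ 0.715 -0.096  0.031]
jar [ 0.741 -0.26   0.107]
```

```bash
python3 -m handwheel '[[[0,0,0.6],[-0.7,-0.9,0],1],[[0,0,1.2],[-1.4,-1.8,0],1],[[0,0,1.8],[-2.1,-2.7,0],1],[[0,0,2.4],[-2.8,-3.6,0],1],[[0,0,3.0],[-3.5,-4.5,0],1],[[0,0,3.6],[-4.2,-5.4,0],1],[[0,0,4.2],[-4.9,-6.3,0],1],[[0,0,4.8],[-5.6,-7.1,0],1]]'; python3 -c "
from h import *
C=np.array([.478,-.074,.050]);rel(C+[0,0,.15],tool(YC,-UP));rel(C+(UP+ZC)/2**.5*.13,tool(YC,-UP-ZC),'pre');print(np.round(manip.get_state()['q'],2))"
```

```text
time_s: 1.05
tool_pos: [0.3015, 0.3037, 0.2036]
orientation: [0.319, 0.948, 0.0, -0.0]
ft_force: [0.5, 0.9, 0.7]
grip_width: 0.0943
grip_force: 0.0
 turn [ 0.   -0.    5.05] shift [-9.227 -4.847  0.088]
pre turn [ 1.98 -8.85  4.79] shift [-7.149 -3.866  1.54 ]
[-0.99  0.32  0.18  2.1  -0.09  0.72  0.16]
```

```bash
python3 -m handwheel '[[[0.25,-1.1,0.6],[-0.9,-0.5,0],1],[[0.5,-2.2,1.2],[-1.8,-1.0,0],1],[[0.75,-3.3,1.8],[-2.7,-1.5,0],1],[[1,-4.4,2.4],[-3.6,-1.9,0.3],1],[[1.25,-5.5,3.0],[-4.5,-2.4,0.6],1],[[1.5,-6.6,3.6],[-5.4,-2.9,0.9],1],[[1.75,-7.7,4.2],[-6.3,-3.4,1.2],1],[[1.98,-8.85,4.79],[-7.15,-3.87,1.5],1]]'; python3 - <<'E'
from h import *
C=np.array([.478,-.074,.050]);rel(C+(UP+ZC)/2**.5*.13,tool(YC,-UP-ZC),'pre');print(np.round(manip.get_state()['q'],2))
p,d,c=cam("wrist");cv2.imwrite("pics/w1.png",p[...,::-1]);W=cloud(d,c)
m=(d>0)&(abs(W[...,2]-.081)<.006)&(np.hypot(W[...,0]-.478,W[...,1]+.074)<.09);print(m.sum())
if m.sum()>50:
    r=cv2.minAreaRect(W[m][:,:2].astype(np.float32)*1000);print(r,cv2.boxPoints(r).round(0).tolist(),np.median(W[m][:,2]))
E
```

```text
time_s: 1.85
tool_pos: [0.4368, 0.0094, 0.1434]
orientation: [0.479, 0.79, -0.197, 0.329]
ft_force: [0.5, -0.1, -1.9]
grip_width: 0.0943
grip_force: 0.0
pre turn [ 0.05  0.01 -0.01] shift [ 0.007 -0.049  0.046]
[-1.28  0.83  0.85  2.35  0.65  0.33 -0.74]
4633
((475.8780212402344, -73.30406188964844), (62.00022506713867, 107.5604476928711), 26.680452346801758) [[424.0, -39.0], [472.0, -135.0], [528.0, -107.0], [479.0, -11.0]] 0.08307024050139378
```

View pics/w1.png

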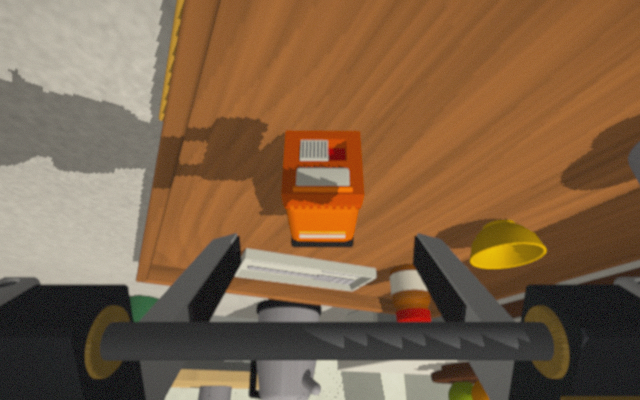

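The wrist picture shows the cup at (322,190) centred between the fingers. The slide is at the left of the slot (313,150) with red to its right (338,153), so it is open. The geometry is confirmed, so I go in.

```bash
python3 -m handwheel '[[[0,0,0],[0,-0.05,0.5],1],[[0,0,0],[0,-0.05,1.0],1],[[0,0,0],[0,-0.05,1.5],1],[[0,0,0],[0,-0.05,2.0],1],[[0,0,0],[0,-0.05,2.5],1],[[0,0,0],[0,-0.05,2.9],1],[[0,0,0],[0,-0.05,3.2],1],[[0,0,0],[0,-0.05,3.25],1]]'; python3 - <<'E'
from h import *
C=np.array([.4765,-.0737,.050]);rel(C,tool(YC,-UP-ZC),'err');print(np.round(manip.get_state()['q'],2))
E
```

```text
time_s: 2.7
tool_pos: [0.4769, -0.0735, 0.0506]
orientation: [0.479, 0.79, -0.198, 0.327]
ft_force: [-0.2, -0.3, -0.2]
grip_width: 0.094
grip_force: 0.0
err turn [ 0.   -0.01  0.01] shift [ 0.01  -0.011  0.01 ]
[-0.88  0.98  0.57  2.39  1.87  0.33 -1.93]
```

```bash
python3 -m handwheel '[[[0,0,0],[0,0,0],0.6],[[0,0,0],[0,0,0],0.5],[[0,0,0],[0,0,0],0.4],[[0,0,0],[0,0,0],0.3],[[0,0,0],[0,0,0],0.3],[[0,0,0],[0,0,0],0.3],[[0,0,0],[0,0,0],0.3],[[0,0,0],[0,0,0],0.3]]'; python3 -m handwheel '[[[0,0,0],[-0.1,0,-0.1],0.3],[[0,0,0],[-0.2,0,-0.2],0.3],[[0,0,0],[-0.4,0,-0.4],0.3],[[0,0,0],[-0.6,0,-0.6],0.3],[[0,0,0],[-0.8,0,-0.8],0.3],[[0,0,0],[-1.0,0,-1.0],0.3],[[0,0,0],[-1.2,0,-1.2],0.3],[[0,0,0],[-1.2,0,-1.2],0.3]]'; python3 -c "
from h import *
print(np.round(manip.get_state()['q'],2))"
```

```text
time_s: 3.5
tool_pos: [0.4766, -0.0722, 0.0517]
orientation: [0.478, 0.791, -0.198, 0.327]
ft_force: [-2.8, 4.9, 6.5]
grip_width: 0.062
grip_force: 29.8
time_s: 4.3
tool_pos: [0.4769, -0.0724, 0.1202]
orientation: [0.479, 0.79, -0.197, 0.328]
ft_force: [0.3, -0.5, -3.8]
grip_width: 0.0617
grip_force: 29.8
[-0.98  0.84  0.74  2.38  1.45  0.26 -1.41]
```

```bash
python3 -m handwheel '[[[0,1,0],[0,0,0],0.3],[[0,2,0],[0,0,0],0.3],[[0,3,0],[0,0,0],0.3],[[0,4,0],[0,0,0],0.3],[[0,5,0],[0,0,0],0.3],[[0,6,0],[0,0,0],0.3],[[0,7,0],[0,0,0],0.3],[[0,8,0],[0,0,0],0.3]]'; python3 -c "
from h import *
rel([.4769,-.0724,.12],tool(YC,ZC-UP));print(np.round(manip.get_state()['q'],2))"
```

```text
time_s: 5.1
tool_pos: [0.4755, -0.0736, 0.1193]
orientation: [0.518, 0.854, -0.022, 0.035]
ft_force: [-0.2, -0.6, -5.1]
grip_width: 0.0616
grip_force: 30.0
 turn [-0.01  9.96 -0.  ] shift [ 0.009  0.044 -0.019]
[ 0.23  0.51 -0.27  2.1   0.41  0.54  0.12]
```

```bash
python3 -m handwheel '[[[0,1,0],[0,0,0],0.3],[[0,2.2,0],[0,0,0],0.3],[[0,3.5,0],[0,0,0],0.3],[[0,4.8,0],[0,0,0],0.3],[[0,6.1,0],[0,0,0],0.3],[[0,7.4,0],[0,0,0],0.3],[[0,8.7,0],[0,0,0],0.3],[[0,10,0],[0,0,0],0.3]]'; python3 - <<'E'
from h import *
rel([.4769,-.0724,.12],tool(YC,ZC-UP));print(np.round(manip.get_state()['q'],2))
p,d,c=cam("side");W=cloud(d,c)
cv2.imwrite("pics/s2.png",cv2.resize(p[120:320,170:400,::-1],None,fx=3,fy=3))
E
```

```text
time_s: 5.9
tool_pos: [0.4759, -0.075, 0.1178]
orientation: [0.48, 0.789, 0.198, -0.329]
ft_force: [-0.2, -0.2, -4.0]
grip_width: 0.0618
grip_force: 30.0
 turn [-0.03 -0.03 -0.03] shift [ 0.071  0.053 -0.007]
[ 0.78  0.98 -0.63  1.56 -0.05  1.28  0.74]
```

View pics/s2.png

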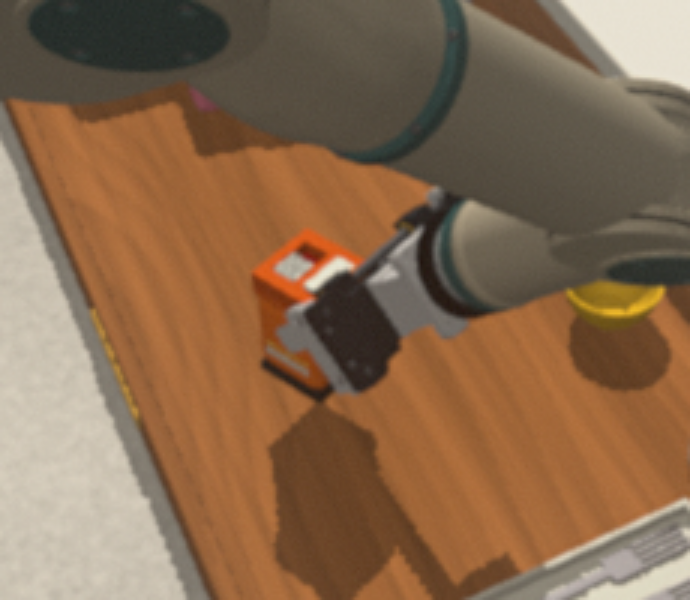

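The cup now hangs upright in the gripper, with its lid top at crop position (300,265) showing the slide and red. Next I measure the lid's height and tilt before lowering.

```bash
python3 - <<'E'
from h import *
for n in("side","scene"):
    p,d,c=cam(n);W=cloud(d,c);h=cv2.cvtColor(p,cv2.COLOR_RGB2HSV)
    m=(d>0)&(np.hypot(W[...,0]-.476,W[...,1]+.075)<.05)&(W[...,2]>.155)&(W[...,2]<.185)&(h[...,0]<18)&(h[...,1]>150)
    P=W[m]; print(n,len(P))
    if len(P)<30: continue
    for _ in range(5):
        a=np.linalg.lstsq(np.c_[P[:,:2]-[.476,-.075],np.ones(len(P))],P[:,2],rcond=None)[0]
        e=abs(np.c_[P[:,:2]-[.476,-.075],np.ones(len(P))]@a-P[:,2]); P=P[e<max(2*np.median(e),.002)]
    print(len(P),a.round(4),e.max())
E
```

```text
side 291
219 [-0.0136 -0.0096  0.1599] 0.0019668042054144796
scene 220
170 [-0.0056 -0.0214  0.1591] 0.0019507539050088452
```

```bash
python3 -m handwheel '[[[0,0,0],[-0.08,0,0.08],0.3],[[0,0,0],[-0.16,0,0.16],0.3],[[0,0,0],[-0.24,0,0.24],0.3],[[0,0,0],[-0.32,0,0.32],0.3],[[0,0,0],[-0.40,0,0.40],0.3],[[0,0,0],[-0.48,0,0.48],0.3],[[0,0,0],[-0.53,0,0.53],0.3],[[0,0,0],[-0.53,0,0.53],0.3]]'; python3 - <<'E'
from h import *
for n in("side","scene"):
    p,d,c=cam(n);W=cloud(d,c);h=cv2.cvtColor(p,cv2.COLOR_RGB2HSV)
    b=(d>0)&(np.hypot(W[...,0]-.476,W[...,1]+.075)<.06)&(W[...,2]>.018)
    o=b&(h[...,0]<18)&(h[...,1]>150)&(W[...,2]>.1);k=b&(h[...,2]<50)&(W[...,2]<.075)
    print(n,np.histogram(W[o][:,2],bins=np.arange(.1,.16,.004))[0].tolist(), np.percentile(W[k][:,2],[2,20,50,80,98]).round(4) if k.any() else "")
E
```

```text
time_s: 6.85
tool_pos: [0.4764, -0.0727, 0.0888]
orientation: [0.478, 0.79, 0.198, -0.328]
ft_force: [1.3, 0.2, -3.8]
grip_width: 0.0618
grip_force: 30.0
side [10, 12, 4, 12, 9, 20, 33, 30, 142, 127, 2, 0, 0, 0] [0.0367 0.0382 0.0397 0.0418 0.0444]
scene [8, 13, 9, 17, 24, 35, 25, 28, 163, 43, 4, 0, 0, 0] [0.0361 0.0377 0.0396 0.0415 0.0451]
```

```bash
python3 -m handwheel '[[[0,0,0],[-0.03,0,0.03],0.3],[[0,0,0],[-0.06,0,0.06],0.3],[[0,0,0],[-0.09,0,0.09],0.3],[[0,0,0],[-0.12,0,0.12],0.3],[[0,0,0],[-0.14,0,0.14],0.3],[[0,0,0],[-0.16,0,0.16],0.3],[[0,0,0],[-0.16,0,0.16],0.3],[[0,0,0],[-0.16,0,0.16],0.3]]';  python3 -m handwheel '[[[0,0,0],[-0.005,0,0.005],0.3],[[0,0,0],[-0.01,0,0.01],0.3],[[0,0,0],[-0.015,0,0.015],0.3],[[0,0,0],[-0.02,0,0.02],0.3],[[0,0,0],[-0.025,0,0.025],0.3],[[0,0,0],[-0.03,0,0.03],0.3],[[0,0,0],[-0.03,0,0.03],0.3],[[0,0,0],[-0.03,0,0.03],0.3]]'
```

```text
time_s: 7.75
tool_pos: [0.4767, -0.0727, 0.0803]
orientation: [0.478, 0.79, 0.198, -0.327]
ft_force: [-0.8, -0.7, -3.2]
grip_width: 0.0621
grip_force: 30.0
time_s: 8.55
tool_pos: [0.4767, -0.0727, 0.0786]
orientation: [0.478, 0.79, 0.198, -0.327]
ft_force: [0.6, -0.5, -3.9]
grip_width: 0.0622
grip_force: 30.0
```

```bash
python3 -m handwheel '[[[0,0,0],[-0.007,0,0.007],0.3],[[0,0,0],[-0.014,0,0.014],0.3],[[0,0,0],[-0.021,0,0.021],0.3],[[0,0,0],[-0.028,0,0.028],0.3],[[0,0,0],[-0.035,0,0.035],0.3],[[0,0,0],[-0.04,0,0.04],0.3],[[0,0,0],[-0.045,0,0.045],0.3],[[0,0,0],[-0.045,0,0.045],0.3]]'; python3 -m handwheel '[[[0,0,0],[-0.005,0,0.005],0.3],[[0,0,0],[-0.01,0,0.01],0.3],[[0,0,0],[-0.015,0,0.015],0.3],[[0,0,0],[-0.02,0,0.02],0.3],[[0,0,0],[-0.02,0,0.02],0.3],[[0,0,0],[-0.02,0,0.02],0.3],[[0,0,0],[-0.02,0,0.02],0.3],[[0,0,0],[-0.02,0,0.02],0.3]]'
```

```text
time_s: 9.35
tool_pos: [0.4767, -0.0728, 0.0769]
orientation: [0.478, 0.79, 0.199, -0.328]
ft_force: [-0.8, -4.8, 6.0]
grip_width: 0.0619
grip_force: 30.0
time_s: 10.15
tool_pos: [0.4767, -0.0729, 0.0768]
orientation: [0.478, 0.79, 0.199, -0.328]
ft_force: [-0.3, -5.5, 11.3]
grip_width: 0.0617
grip_force: 30.0
```

Contact is made at TCP z≈0.077. I'll ease off a millimetre so the load is small, then open.

```bash
python3 -m handwheel '[[[0,0,0],[0.01,0,-0.01],0.3],[[0,0,0],[0.02,0,-0.02],0.3],[[0,0,0],[0.02,0,-0.02],0.3],[[0,0,0],[0.02,0,-0.02],0.7],[[0,0,0],[0.02,0,-0.02],0.75],[[0,0,0],[0.02,0,-0.02],0.8],[[0,0,0],[0.02,0,-0.02],1],[[0,0,0],[0.02,0,-0.02],1]]'; python3 - <<'E'
from h import *
s=manip.get_state();print(s["grip_width"],s["ft_force"])
# back off direction -tool z ; then above
for n in("side",):
    p,d,c=cam(n);W=cloud(d,c);h=cv2.cvtColor(p,cv2.COLOR_RGB2HSV)
    o=(d>0)&(np.hypot(W[...,0]-.476,W[...,1]+.075)<.06)&(h[...,0]<18)&(h[...,1]>150)&(W[...,2]>.1)
    print(np.histogram(W[o][:,2],bins=np.arange(.1,.14,.003))[0].tolist())
E
```

```text
time_s: 10.95
tool_pos: [0.4766, -0.0725, 0.0759]
orientation: [0.478, 0.79, 0.198, -0.328]
ft_force: [0.1, -0.3, 0.3]
grip_width: 0.0881
grip_force: 0.0
0.08808871193972641 [ 0.1320847  -0.32584605  0.25777457]
[5, 7, 17, 14, 20, 17, 31, 134, 105, 18, 0, 0, 0]
```

```bash
python3 -m handwheel '[[[0,0,0],[0,0,-0.3],1],[[0,0,0],[0,0,-0.7],1],[[0,0,0],[0,0,-1.2],1],[[0,0,0],[0,0,-1.8],1],[[0,0,0],[0,0,-2.4],1],[[0,0,0],[0,0,-3.0],1],[[0,0,0],[0,0,-3.6],1],[[0,0,0],[0,0,-4],1]]'; python3 - <<'E'
from h import *
rel([.4765,-.0737,.245],tool(YC,-UP),"y=YC"); rel([.4765,-.0737,.245],tool(-np.array(-ZC),-UP),"y=ZC");rel([.4765,-.0737,.245],tool(-ZC,-UP),"y=-ZC")
print(np.round(manip.get_state()['q'],2))
E
```

```text
time_s: 11.8
tool_pos: [0.5302, -0.1747, 0.1909]
orientation: [0.479, 0.79, 0.199, -0.326]
ft_force: [0.0, -0.5, -0.1]
grip_width: 0.0939
grip_force: 0.0
y=YC turn [ 0.01 -8.98  0.01] shift [ 2.981 -0.02   1.059]
y=ZC turn [  7.03  -7.01 -16.98] shift [ 2.981 -0.02   1.059]
y=-ZC turn [-7.01 -7.03 17.  ] shift [ 2.981 -0.02   1.059]
[ 0.8   1.   -0.61  1.2  -0.03  1.63  0.77]
```

```bash
python3 -m handwheel '[[[0,0,0],[0,0,-0.5],0.64],[[0,-1.3,0],[0.5,0,-0.5],0.64],[[0,-2.6,0],[1.0,0,-0.3],0.64],[[0,-3.9,0],[1.5,0,0],0.64],[[0,-5.2,0],[2,0,0.4],0.64],[[0,-6.5,0],[2.4,0,0.6],0.64],[[0,-7.8,0],[2.7,0,0.8],0.64],[[0,-9,0],[2.98,0,1.06],0.64]]'; python3 - <<'E'
from h import *
p,d,c=cam("wrist");cv2.imwrite("pics/w2.png",p[...,::-1]);W=cloud(d,c);h=cv2.cvtColor(p,cv2.COLOR_RGB2HSV)
m=(d>0)&(abs(W[...,2]-.124)<.006)&(np.hypot(W[...,0]-.476,W[...,1]+.073)<.07)&(h[...,0]<18)&(h[...,1]>150)
r=cv2.minAreaRect(W[m][:,:2].astype(np.float32)*1000);print(m.sum(),r,cv2.boxPoints(r).round(1).tolist(),np.median(W[m][:,2]))
print(manip.get_state()["tool_pos"],manip.get_state()["grip_width"])
E
```

```text
time_s: 12.6
tool_pos: [0.4766, -0.0712, 0.2455]
orientation: [0.518, 0.855, -0.0, 0.003]
ft_force: [-0.2, 0.7, -0.8]
grip_width: 0.0603
grip_force: 0.0
2879 ((476.4937438964844, -73.30604553222656), (62.17612838745117, 62.01174545288086), 27.61418914794922) [[434.6000061035156, -60.20000076293945], [463.29998779296875, -115.19999694824219], [518.4000244140625, -86.4000015258789], [489.70001220703125, -31.399999618530273]] 0.12499280864314105
[ 0.47333876 -0.06437078  0.24596209] 0.060249065036277735
```

View pics/w2.png

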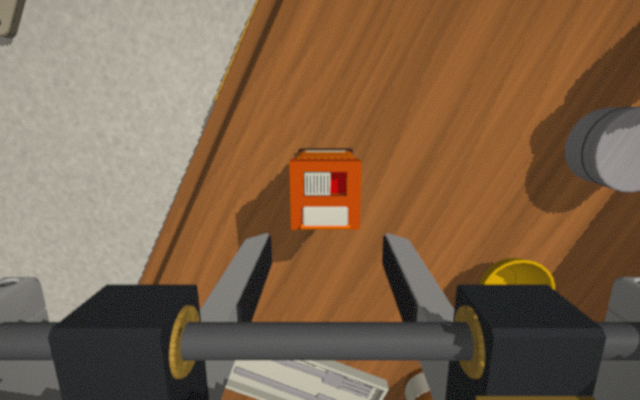

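The picture shows the cup standing. The slide is at (317,183), red at (339,184) is open to its right, and the spout cover is at (326,216). Next I re-measure with the arm settled, including the fingertip geometry.

```bash
cat > meas.py <<'E'
from h import *
def meas():
    s=manip.get_state();p,d,c=cam("wrist");W=cloud(d,c);h=cv2.cvtColor(p,cv2.COLOR_RGB2HSV)
    near=(d>0)&(abs(W[...,2]-.122)<.012)&(np.hypot(W[...,0]-.476,W[...,1]+.073)<.07)
    m=near&(abs(W[...,2]-.124)<.006)&(h[...,0]<18)&(h[...,1]>150)
    r=cv2.minAreaRect(W[m][:,:2].astype(np.float32)*1000)
    C=np.array(r[0])/1000;a=r[2]%90;print("lid",r[0],r[1],"yaw",a,"z",np.median(W[m][:,2]).round(4))
    t=np.radians(a);y=np.array([np.cos(t),np.sin(t)]);x=np.array([np.sin(t),-np.cos(t)])
    L=np.stack([(W[...,:2]-C)@x,(W[...,:2]-C)@y],-1)
    wh=near&(h[...,1]<70)&(h[...,2]>110)&(abs(L[...,0]+11)<11)&(abs(L[...,1])<.019) if 0 else near&(h[...,1]<70)&(h[...,2]>90)&(L[...,0]>-.023)&(L[...,0]<.002)&(abs(L[...,1])<.02)
    print("slide local x,y lo/hi mm",wh.sum(),(np.percentile(L[wh],[3,50,97],axis=0)*1000).round(1).tolist(),"z",np.median(W[wh][:,2]).round(4))
    for nm,lo,hi in(("red",0,6),("green",40,85)):
        q=near&(h[...,0]>=lo)&(h[...,0]<=hi)&(h[...,1]>150)&(L[...,0]>-.02)&(L[...,0]<-.002)&(abs(L[...,1])<.019)
        if nm=="red": q&=(p[...,1]<40)
        print(nm,q.sum(),(np.median(L[q],axis=0)*1000).round(1) if q.any() else "")
    return s,p,d,W,C,x,y
E
python3 - <<'E'
from meas import *
s,p,d,W,C,x,y=meas()
R0=R.from_quat(s["orientation"]).as_matrix();T=(W-s["tool_pos"])@R0
f=(d>0)&(T[...,2]>0.005)&(T[...,2]<.03)&(abs(T[...,0])<.03)&(abs(T[...,1])<.06)
print("tip",f.sum(),s["tool_pos"])
for sg in(1,-1):
    q=T[f&(sg*T[...,1]>0)]
    if len(q): print(sg,np.percentile(q,[2,50,98],axis=0).round(4).tolist())
E
```

```text
lid (476.6052551269531, -73.48377990722656) (62.19898986816406, 62.78063201904297) yaw 27.975942611694336 z 0.125
slide local x,y lo/hi mm 538 [[-20.8, -17.3], [-12.1, -6.8], [-2.3, 2.9]] z 0.1251
red 218 [-9.7 12.1]
green 0 
tip 0 [ 0.47333876 -0.06437078  0.24596209]
```

```bash
python3 - <<'E'
from meas import *
s,p,d,W,C,x,y=meas()
s=manip.get_state();print(s["tool_pos"],s["grip_width"])
C=np.array([.4766,-.0735]);t=np.radians(27.8);y=np.array([np.cos(t),np.sin(t)]);x=np.array([np.sin(t),-np.cos(t)])
th_=C-.011*x-.006*y
yt=np.r_[y,0];T=th_+.0364*y
print(th_,T);rel(np.r_[T,.160],tool(yt,-UP),"hover tip 17mm above lid")
E
```

```text
lid (476.50665283203125, -73.41728210449219) (62.06752395629883, 62.367923736572266) yaw 27.709430694580078 z 0.125
slide local x,y lo/hi mm 559 [[-20.6, -17.4], [-11.6, -6.9], [-2.2, 3.6]] z 0.1251
red 217 [-10.7  12. ]
green 0 
[ 0.47562006 -0.06905371  0.24527624] 0.06041170266539144
[ 0.46616226 -0.06656793] [ 0.49836101 -0.04959146]
hover tip 17mm above lid turn [0.01 0.02 0.03] shift [0.167 0.728 2.133]
```

```bash
python3 -m handwheel '[[[0,0,0],[0.1,0.35,0.3],0.64],[[0,0,0],[0.2,0.7,0.7],0.64],[[0,0,0],[0.2,0.73,1.1],0.64],[[0,0,0],[0.2,0.73,1.5],0.64],[[0,0,0],[0.2,0.73,1.8],0.64],[[0,0,0],[0.2,0.73,2.0],0.64],[[0,0,0],[0.2,0.73,2.13],0.64],[[0,0,0],[0.2,0.73,2.13],0.64]]'; python3 - <<'E'
from meas import *
C=np.array([.4766,-.0735]);t=np.radians(27.8);y=np.array([np.cos(t),np.sin(t)]);x=np.array([np.sin(t),-np.cos(t)])
for _ in range(3):
    T=C-.011*x-.006*y+.0364*y
    rel(np.r_[T,.160],tool(np.r_[y,0],-UP),"err"); p,d,c=cam("wrist")
s=manip.get_state();print(s["tool_pos"],s["ft_force"])
p,d,c=cam("wrist");cv2.imwrite("pics/w3.png",p[...,::-1]);W=cloud(d,c)
R0=R.from_quat(s["orientation"]).as_matrix();Q=(W-s["tool_pos"])@R0
f=(d>0)&(Q[...,2]>-.03)&(Q[...,2]<.025)&(abs(Q[...,0])<.03)&(abs(Q[...,1])<.06)
print("tip",f.sum());q=Q[f]
for sg in(1,-1):
    k=q[sg*q[:,1]>0]
    if len(k): print(sg,np.percentile(k,[2,50,98],axis=0).round(4).tolist())
E
```

```text
time_s: 13.55
tool_pos: [0.4982, -0.0514, 0.1579]
orientation: [0.518, 0.855, -0.0, -0.0]
ft_force: [1.0, -0.2, 0.7]
grip_width: 0.0602
grip_force: 0.0
err turn [-0.01 -0.01 -0.04] shift [ 0.039  0.025 -0.053]
err turn [ 0.   -0.   -0.04] shift [ 0.039  0.017 -0.041]
err turn [ 0.01  0.   -0.04] shift [ 0.039  0.012 -0.034]
[ 0.49875912 -0.05109474  0.15880897] [-0.40037503  0.43352379 -0.09389379]
tip 1451
1 [[-0.0077, 0.0299, -0.0296], [0.0083, 0.0316, -0.0187], [0.0092, 0.0414, -0.0042]]
-1 [[-0.0076, -0.0412, -0.0296], [0.0083, -0.0317, -0.0188], [0.0092, -0.0299, -0.004]]
```

View pics/w3.png

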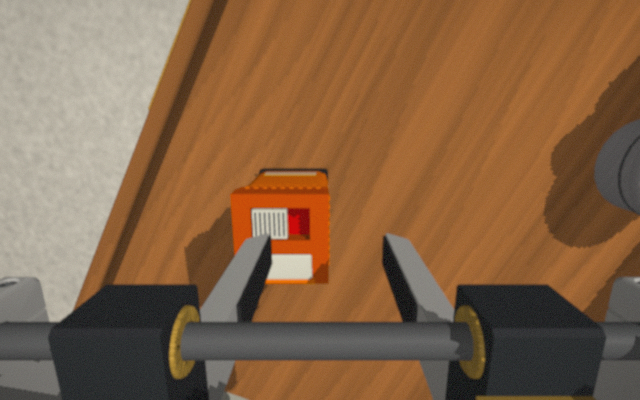

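The picture shows the left finger over the lid beside the slot, near (262,245). The slide is at (270,223) and the red at (300,223). Next I descend slowly, watching the force.

```bash
python3 -m handwheel '[[[0,0,0],[0.04,0.01,0.05],0.64],[[0,0,0],[0.04,0.01,0.1],0.64],[[0,0,0],[0.04,0.01,0.15],0.64],[[0,0,0],[0.04,0.01,0.2],0.64],[[0,0,0],[0.04,0.01,0.25],0.64],[[0,0,0],[0.04,0.01,0.29],0.64],[[0,0,0],[0.04,0.01,0.29],0.64],[[0,0,0],[0.04,0.01,0.29],0.64]]'; python3 - <<'E'
from meas import *
C=np.array([.4766,-.0735]);t=np.radians(27.8);y=np.array([np.cos(t),np.sin(t)]);x=np.array([np.sin(t),-np.cos(t)])
s=manip.get_state();P=s["tool_pos"];print(P,s["ft_force"])
f=P[:2]-.0357*y-C;print("finger local x,y mm",1e3*f@x,1e3*f@y)
E
```

```text
time_s: 14.55
tool_pos: [0.4979, -0.0495, 0.1466]
orientation: [0.518, 0.855, 0.0, -0.0]
ft_force: [-0.6, 0.2, -0.0]
grip_width: 0.0602
grip_force: 0.0
[ 0.49792595 -0.04945559  0.14663226] [-0.55490408  0.15180042 -0.00261868]
finger local x,y mm -11.32309025595354 -5.621478449328685
```

Finger is centred on the slide. I'll go down in small steps.

```bash
python3 -m handwheel '[[[0,0,0],[0,0,0.02],0.64],[[0,0,0],[0,0,0.04],0.64],[[0,0,0],[0,0,0.06],0.64],[[0,0,0],[0,0,0.07],0.64],[[0,0,0],[0,0,0.08],0.64],[[0,0,0],[0,0,0.09],0.64],[[0,0,0],[0,0,0.09],0.64],[[0,0,0],[0,0,0.09],0.64]]';python3 -m handwheel '[[[0,0,0],[0,0,0.01],0.64],[[0,0,0],[0,0,0.02],0.64],[[0,0,0],[0,0,0.03],0.64],[[0,0,0],[0,0,0.04],0.64],[[0,0,0],[0,0,0.04],0.64],[[0,0,0],[0,0,0.04],0.64],[[0,0,0],[0,0,0.04],0.64],[[0,0,0],[0,0,0.04],0.64]]'
```

```text
time_s: 15.35
tool_pos: [0.4979, -0.0494, 0.1431]
orientation: [0.518, 0.855, 0.0, -0.0]
ft_force: [0.6, -0.1, -0.5]
grip_width: 0.0602
grip_force: 0.0
time_s: 16.15
tool_pos: [0.4979, -0.0495, 0.1415]
orientation: [0.518, 0.855, 0.0, 0.0]
ft_force: [0.4, -0.3, 0.1]
grip_width: 0.0602
grip_force: 0.0
```

```bash
python3 -m handwheel '[[[0,0,0],[0,0,0.01],0.64],[[0,0,0],[0,0,0.02],0.64],[[0,0,0],[0,0,0.03],0.64],[[0,0,0],[0,0,0.03],0.64],[[0,0,0],[0,0,0.03],0.64],[[0,0,0],[0,0,0.03],0.64],[[0,0,0],[0,0,0.03],0.64],[[0,0,0],[0,0,0.03],0.64]]';python3 -m handwheel '[[[0,0,0],[0,0,0.01],0.64],[[0,0,0],[0,0,0.02],0.64],[[0,0,0],[0,0,0.03],0.64],[[0,0,0],[0,0,0.03],0.64],[[0,0,0],[0,0,0.03],0.64],[[0,0,0],[0,0,0.03],0.64],[[0,0,0],[0,0,0.03],0.64],[[0,0,0],[0,0,0.03],0.64]]'
```

```text
time_s: 16.95
tool_pos: [0.4979, -0.0495, 0.1403]
orientation: [0.518, 0.855, 0.0, 0.0]
ft_force: [-0.2, 0.0, 0.2]
grip_width: 0.06
grip_force: 0.0
time_s: 17.75
tool_pos: [0.4979, -0.0495, 0.1391]
orientation: [0.518, 0.855, 0.0, 0.0]
ft_force: [0.2, 0.1, -0.3]
grip_width: 0.0601
grip_force: 0.0
```

No force yet, though the nominal tip is 4 mm below the lid. Before going on, I check where the tip really is.

```bash
python3 - <<'E'
from meas import *
s,p,d,W,C,x,y=meas()
R0=R.from_quat(s["orientation"]).as_matrix();Q=(W-s["tool_pos"])@R0
for sg in(1,-1):
    k=(d>0)&(sg*Q[...,1]>.029)&(sg*Q[...,1]<.045)&(abs(Q[...,0])<.012)
    print(sg,np.histogram(Q[k][:,2],bins=np.arange(-.03,.04,.005))[0].tolist())
K=np.array(get_calibration("wrist")["mtx"]);c=get_calibration("wrist")
for z in(0,.01,.019):
    w=s["tool_pos"]+R0@[.008,-.030,z];v=rot(c).T@(w-c["eye"]);print(z,(K@v/v[2])[:2].round(1))
cv2.imwrite("pics/w4.png",cv2.resize(p[130:330,180:410,::-1],None,fx=3,fy=3))
E
```

```text
lid (476.418701171875, -73.14466857910156) (61.991397857666016, 62.56211853027344) yaw 27.53594207763672 z 0.1249
slide local x,y lo/hi mm 798 [[-20.7, -17.4], [-15.1, -2.9], [-2.7, 4.0]] z 0.125
red 488 [-10.2  10.5]
green 0 
1 [171, 157, 146, 133, 91, 29, 0, 0, 0, 0, 0, 0, 0, 0]
-1 [178, 159, 147, 123, 107, 20, 0, 0, 537, 69, 0, 0, 0, 0]
0 [271.7 232.9]
0.01 [274.3 227. ]
0.019 [276.4 222.1]
```

View pics/w4.png

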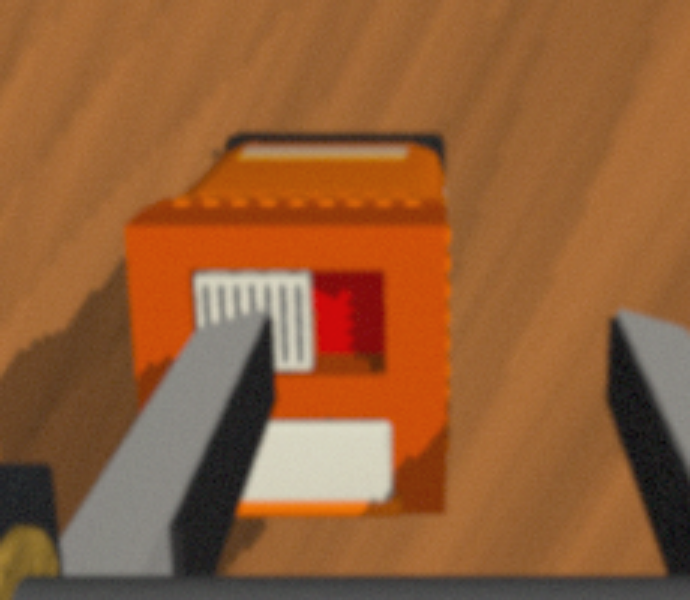

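The crop shows the tip at (268,315) still hovering above the slide (ribs at 195–315, 270–370). The tip ends near the TCP itself, so about 14–17 mm remain. I'll go down further with checks.

```bash
python3 -m handwheel '[[[0,0,0],[0,0,0.04],0.64],[[0,0,0],[0,0,0.08],0.64],[[0,0,0],[0,0,0.12],0.64],[[0,0,0],[0,0,0.15],0.64],[[0,0,0],[0,0,0.18],0.64],[[0,0,0],[0,0,0.2],0.64],[[0,0,0],[0,0,0.2],0.64],[[0,0,0],[0,0,0.2],0.64]]';python3 -m handwheel '[[[0,0,0],[0,0,0.01],0.64],[[0,0,0],[0,0,0.02],0.64],[[0,0,0],[0,0,0.03],0.64],[[0,0,0],[0,0,0.04],0.64],[[0,0,0],[0,0,0.05],0.64],[[0,0,0],[0,0,0.05],0.64],[[0,0,0],[0,0,0.05],0.64],[[0,0,0],[0,0,0.05],0.64]]'
```

```text
time_s: 18.6
tool_pos: [0.4979, -0.0494, 0.1311]
orientation: [0.518, 0.855, 0.0, -0.0]
ft_force: [-0.4, -0.2, -0.3]
grip_width: 0.06
grip_force: 0.0
time_s: 19.4
tool_pos: [0.4979, -0.0495, 0.1291]
orientation: [0.518, 0.855, 0.0, 0.0]
ft_force: [-0.2, -0.4, 0.3]
grip_width: 0.0602
grip_force: 0.0
```

```bash
python3 - <<'E'
from meas import *
s,p,d,W,C,x,y=meas()
R0=R.from_quat(s["orientation"]).as_matrix();Q=(W-s["tool_pos"])@R0
k=(d>0)&(Q[...,1]<-.029)&(Q[...,1]>-.0405)&(abs(Q[...,0])<.012)
print(np.histogram(Q[k][:,2]*1e3,bins=np.arange(-12,12,2))[0].tolist(),s["tool_pos"],s["ft_force"])
E
```

```text
lid (476.26513671875, -73.14671325683594) (62.07310485839844, 62.49215316772461) yaw 27.654279708862305 z 0.1249
slide local x,y lo/hi mm 688 [[-20.7, -17.3], [-16.8, -1.1], [-2.5, 4.1]] z 0.1249
red 518 [-9.8 10.9]
green 0 
[39, 51, 31, 36, 12, 0, 0, 142, 184, 20, 3] [ 0.49793386 -0.04946647  0.12910543] [-0.1837608  -0.40661473  0.33529119]
```

```bash
python3 -m handwheel '[[[0,0,0],[0,0,0.02],0.64],[[0,0,0],[0,0,0.04],0.64],[[0,0,0],[0,0,0.06],0.64],[[0,0,0],[0,0,0.08],0.64],[[0,0,0],[0,0,0.09],0.64],[[0,0,0],[0,0,0.1],0.64],[[0,0,0],[0,0,0.1],0.64],[[0,0,0],[0,0,0.1],0.64]]';python3 -m handwheel '[[[0,0,0],[0,0,0.01],0.64],[[0,0,0],[0,0,0.02],0.64],[[0,0,0],[0,0,0.03],0.64],[[0,0,0],[0,0,0.03],0.64],[[0,0,0],[0,0,0.03],0.64],[[0,0,0],[0,0,0.03],0.64],[[0,0,0],[0,0,0.03],0.64],[[0,0,0],[0,0,0.03],0.64]]'
```

```text
time_s: 20.25
tool_pos: [0.498, -0.0495, 0.1251]
orientation: [0.518, 0.855, 0.0, 0.0]
ft_force: [-0.2, 0.8, 0.4]
grip_width: 0.0603
grip_force: 0.0
time_s: 21.05
tool_pos: [0.4979, -0.0495, 0.1239]
orientation: [0.518, 0.855, 0.0, 0.0]
ft_force: [0.3, 0.0, 0.5]
grip_width: 0.0603
grip_force: 0.0
```

```bash
for i in 1; do python3 -m handwheel '[[[0,0,0],[0,0,0.01],0.64],[[0,0,0],[0,0,0.02],0.64],[[0,0,0],[0,0,0.03],0.64],[[0,0,0],[0,0,0.04],0.64],[[0,0,0],[0,0,0.04],0.64],[[0,0,0],[0,0,0.04],0.64],[[0,0,0],[0,0,0.04],0.64],[[0,0,0],[0,0,0.04],0.64]]';done;python3 -m handwheel '[[[0,0,0],[0,0,0.01],0.64],[[0,0,0],[0,0,0.02],0.64],[[0,0,0],[0,0,0.03],0.64],[[0,0,0],[0,0,0.03],0.64],[[0,0,0],[0,0,0.03],0.64],[[0,0,0],[0,0,0.03],0.64],[[0,0,0],[0,0,0.03],0.64],[[0,0,0],[0,0,0.03],0.64]]'
```

```text
time_s: 21.85
tool_pos: [0.4979, -0.0495, 0.1223]
orientation: [0.518, 0.855, 0.0, 0.0]
ft_force: [0.4, -0.1, 0.2]
grip_width: 0.0604
grip_force: 0.0
time_s: 22.65
tool_pos: [0.498, -0.0495, 0.1211]
orientation: [0.518, 0.855, 0.0, 0.0]
ft_force: [0.4, 0.2, 2.5]
grip_width: 0.0604
grip_force: 1.2
```

Contact with the spring at 2.5 N. I'll keep pressing toward the stop.

```bash
python3 -m handwheel '[[[0,0,0],[0,0,0.01],0.64],[[0,0,0],[0,0,0.02],0.64],[[0,0,0],[0,0,0.03],0.64],[[0,0,0],[0,0,0.04],0.64],[[0,0,0],[0,0,0.05],0.64],[[0,0,0],[0,0,0.05],0.64],[[0,0,0],[0,0,0.05],0.64],[[0,0,0],[0,0,0.05],0.64]]';python3 -m handwheel '[[[0,0,0],[0,0,0.01],0.64],[[0,0,0],[0,0,0.02],0.64],[[0,0,0],[0,0,0.02],0.64],[[0,0,0],[0,0,0.02],0.64],[[0,0,0],[0,0,0.02],0.64],[[0,0,0],[0,0,0.02],0.64],[[0,0,0],[0,0,0.02],0.64],[[0,0,0],[0,0,0.02],0.64]]'
```

```text
time_s: 23.45
tool_pos: [0.498, -0.0495, 0.1191]
orientation: [0.518, 0.855, 0.0, 0.0]
ft_force: [-0.3, -0.3, 4.5]
grip_width: 0.0602
grip_force: 2.2
time_s: 24.25
tool_pos: [0.4981, -0.0494, 0.1186]
orientation: [0.518, 0.855, 0.0, 0.0]
ft_force: [-0.6, 1.0, 6.6]
grip_width: 0.0598
grip_force: 3.6
```

Fully down on its stop. I drag it 15 mm along +y, with a touch more press.

```bash
python3 -m handwheel '[[[0,0,0],[0,0,0.01],0.64],[[0,0,0],[0,0.04,0.01],0.64],[[0,0,0],[0,0.09,0.01],0.64],[[0,0,0],[0,0.14,0.01],0.64],[[0,0,0],[0,0.19,0.01],0.64],[[0,0,0],[0,0.24,0.01],0.64],[[0,0,0],[0,0.28,0.01],0.64],[[0,0,0],[0,0.28,0.01],0.64]]'; python3 -m handwheel '[[[0,0,0],[0,0.02,0],0.64],[[0,0,0],[0,0.04,0],0.64],[[0,0,0],[0,0.06,0],0.64],[[0,0,0],[0,0.08,0],0.64],[[0,0,0],[0,0.1,0],0.64],[[0,0,0],[0,0.11,0],0.64],[[0,0,0],[0,0.11,0],0.64],[[0,0,0],[0,0.11,0],0.64]]'; python3 - <<'E'
from meas import *
s,*_=meas()
E
```

```text
time_s: 25.05
tool_pos: [0.5085, -0.044, 0.1185]
orientation: [0.518, 0.856, 0.0, 0.001]
ft_force: [-0.5, 0.8, 9.4]
grip_width: 0.0601
grip_force: 4.8
time_s: 25.85
tool_pos: [0.511, -0.0427, 0.1184]
orientation: [0.518, 0.855, -0.001, -0.0]
ft_force: [-2.3, -0.2, 11.4]
grip_width: 0.0603
grip_force: 5.6
lid (476.5645446777344, -73.11137390136719) (62.64796447753906, 62.81718063354492) yaw 27.41122817993164 z 0.1249
slide local x,y lo/hi mm 600 [[-20.2, -4.0], [-17.5, 11.5], [-2.1, 17.9]] z 0.1217
red 0 
green 513 [-10.  -12.9]
```

Green shows and the slide is at the far end (y −4..18), with the finger at the stop. I lift straight up and check.

```bash
python3 -m handwheel '[[[0,0,0],[0,0,-0.03],0.64],[[0,0,0],[0,0,-0.08],0.64],[[0,0,0],[0,0,-0.15],0.64],[[0,0,0],[0,0,-0.3],0.64],[[0,0,0],[0,0,-0.6],0.64],[[0,0,0],[0,0,-1.2],0.64],[[0,0,0],[0,0,-1.9],0.64],[[0,0,0],[0,0,-2.6],0.64]]'; python3 -m handwheel '[[[0,0,0],[0,0,0],0.64],[[0,0,0],[0,0,0],0.64],[[0,0,0],[0,0,0],0.64],[[0,0,0],[0,0,0],0.64],[[0,0,0],[0,0,0],0.64],[[0,0,0],[0,0,0],0.64],[[0,0,0],[0,0,0],0.64],[[0,0,0],[0,0,0],0.64]]'; python3 - <<'E'
from meas import *
s,p,*_=meas();cv2.imwrite("pics/w5.png",p[...,::-1])
p,d,c=cam("side");cv2.imwrite("pics/s5.png",p[...,::-1])
E
```

```text
time_s: 26.7
tool_pos: [0.5118, -0.0419, 0.2236]
orientation: [0.518, 0.856, 0.001, 0.0]
ft_force: [0.0, -0.2, -0.2]
grip_width: 0.06
grip_force: 0.0
time_s: 27.5
tool_pos: [0.5117, -0.0422, 0.2217]
orientation: [0.518, 0.856, 0.0, -0.0]
ft_force: [-0.2, 0.7, -0.0]
grip_width: 0.0599
grip_force: 0.0
lid (476.4783630371094, -73.45504760742188) (62.3250732421875, 62.58063507080078) yaw 27.525785446166992 z 0.1249
slide local x,y lo/hi mm 672 [[-20.7, -3.7], [-11.9, 7.1], [-2.0, 17.9]] z 0.125
red 0 
green 259 [-10.8 -12.8]
```

View pics/w5.png

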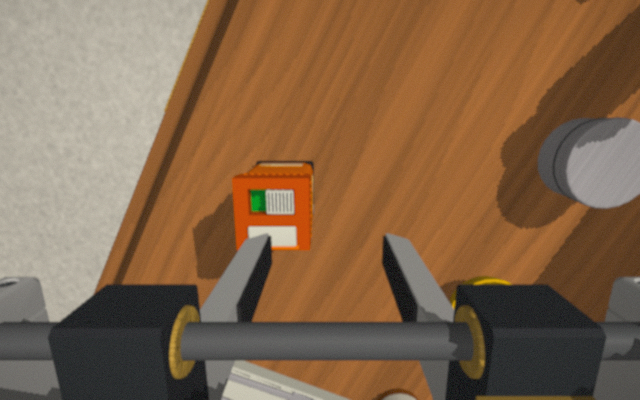

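View pics/s5.png

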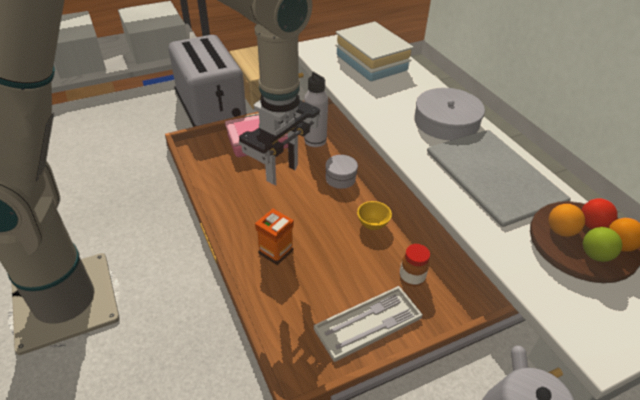

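The wrist view shows green at (258,202) and the slide at the far end at (280,202), flush with the lid at z 0.125. The side view shows the cup upright at (275,237), the other items unmoved and the arm clear.

```bash
python3 -c "
from workcell import ticket
print(ticket.finish_job())"
```

```text
the job is handed in; nothing more can be done
None
```

The cup stands upright on the tray with its lid locked: the slide sits flush at the far end and green shows. The other lunch things look unmoved in the side view, and I handed the job in about 28 s into the 64 s allowed.

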